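# Refit the thin top plate of the teapot warmer

## Task

Get the teapot warmer ready for the pot: its thin steel top plate lies flat on the oak riser. With the fingertips pressed lightly on the plate, slide it over the riser's open edge until its end clearly overhangs but still lies flat, then pick it up by the sides of the overhanging end, lay it gently into the corner angles of the warmer so that it sits flat on both crossbars, and let go. Do not drop it, press hard on the riser or the warmer, or disturb the tea bowl, the caddy or the spoon.

Things in the scene. Friction and masses are not known exactly. Their poses are not given: they have to be found in the camera images.
- top_plate: loose top plate of the teapot warmer: flat perforated stainless sheet, 60 mm wide (own x) x 130 mm long (own y) x 3 mm thick, 100 to 150 g. Origin: centre of its underside, z up. It starts flat on the riser, its length towards the open edge (yaw within 0.15 rad of the riser's). Too thin to grip well where it lies. A 30 to 50 N squeeze holds it. Either way round fits.
- plate_front (a point): middle of the plate's end that starts nearer the riser's open edge: 65 mm from the plate's centre along its own -y, on the upper face (3 mm above the underside)
- riser: fixed oak serving riser on levelling feet, 260 mm (own x) x 220 mm (own y), its waxed top 86 to 94 mm above the table. A rail 10 mm thick and 14 mm high runs along its -x, +x and +y sides; its -y edge (to the robot's right) is open. Origin: centre of its underside, 90 mm below its top surface (so not exactly at table height).
- riser_edge (a point): middle of the riser's open -y edge, on the top surface (own -y points out over the edge, free air below). The plate slides on the wax with friction about 0.3, fingertips hold steel better: 5 to 10 N of downward press drags the plate along; more than 20 N marks the top. All is rigid, so touch down at about 5 mm/s: a millimetre too low means 10 N or more.
- warmer: fixed stainless teapot warmer, 75 mm (own x) x 148 mm (own y), two unlit tea lights on its base. Two crossbars at own y -64 and +64 mm carry the plate's ends. Four corner angles of 2.5 mm sheet, reaching 11 mm along each side from the ends, hold it; the long sides between are open for fingers. Stay rods lie under the plate at own x -20 and +20 mm. Origin: centre of its footprint.
- warmer_seat (a point): centre of the seat, level with the crossbars' tops, 70 mm above the table: the plate's origin comes here, its length along the warmer's own y. The corner angles rise 6 mm above the seat, then flare outward for 5 mm more; inside them the plate has 2.5 mm of play on every side.
- tea_bowl: small blue porcelain cup without handle, 68 mm across and 50 mm high, standing on the riser close beside the plate (on its far side from the robot). Origin: centre of its foot
- tea_caddy: dark wooden tea caddy with a small brass knob on its lid, 88 mm square and 109 mm high, standing on the table beside the warmer (either may be the nearer to the robot). Origin: centre of its underside
- teaspoon: steel teaspoon, 130 mm long, lying on the table between the riser and the warmer. Origin: on the table under its middle
Mind the look-alikes: they are no part of the job. Of the things that look like the top_plate, the largest one is meant.

How it is judged (in metres and radians):
On the way, in this order (a step that is already met when the one before it is completed fails the run):
1. the plate lies flat on the riser with its end at least 25 mm out over the open edge (y of plate_front in the frame of riser_edge below -0.025 m and angle between top_plate's own z axis and vertical below 0.03 rad and contact force between top_plate and riser above 0.5 N), for 0.2 s.
2. the plate is lifted clear of the riser in the fingers (z of top_plate in the frame of riser_edge above 0.012 m and contact force between the fingers and top_plate above 1 N), for 0.2 s.
At the end, for the whole second after the job is handed in: the plate rests, released, on both crossbars of the warmer inside the four corner angles: centred within 5 mm, its underside within 2 mm of the crossbars' top, level within 0.02 rad, its length along the warmer's length within 0.12 rad (horizontal distance between top_plate and warmer_seat below 0.005 m and z of top_plate in the frame of warmer_seat between -0.0025 and 0.0015 m and angle between top_plate's own z axis and vertical below 0.02 rad and angle between the y axis of top_plate and the y axis of warmer, either way round below 0.12 rad and contact force between top_plate and warmer above 0.5 N and linear speed of top_plate below 0.02 m/s); the robot touches nothing.
It fails at once if the plate is pressed on the riser with more than 20 N (contact force between top_plate and riser above 20 N).
It fails at once if the plate is pressed or dropped on the warmer with more than 30 N (contact force between top_plate and warmer above 30 N).
It fails at once if the robot knocks the riser or the warmer with more than 30 N (contact force between any of the fingers, the arm and riser above 30 N or contact force between any of the fingers, the arm and warmer above 30 N).
It fails at once if the plate falls off the riser or the warmer (height (world z) of top_plate below 0.06 m).
It fails at once if the tea bowl, the caddy or the spoon is shifted more than 15 mm (distance of any of tea_bowl, tea_caddy, teaspoon from where it was at the start of the episode above 0.015 m).
It also fails if it takes over 61 s, if anything falls off the work surface, if the arm or the gripper's body presses on something with over 40 N, if the wrist force passes 120 N, or if a joint passes its speed limit or range.

## Robot

A 6-joint arm with a two-finger parallel gripper is mounted at the origin on the work surface. World frame = base frame: x ahead of the robot, y to its left, z up, the work surface at z = 0. Lengths are in m, angles in degrees, forces in N, time in s.
With the tool pointing down it reaches from about 0.4 to 0.825 m from the base axis. Payload 7 kg.
Tool frame: the origin (TCP) lies between the finger pads; the fingertips stand 25 mm ahead of it and the grasp point (between the pads) lies 6 mm ahead of it; z points along the fingers, y is the line along which they close (so a half turn about z gives the same grasp; the last joint's range is limited). The gripper opens to 88 mm and grips with 3 to 60 N. Pads are 19 mm wide; open, the fingers measure 130 mm over their backs; the gripper's body (78 mm by 193 mm) begins 47 mm behind the grasp point.
Start: joints at [87.382, 20.546, 0.682, 0, -70.136, -16.507], TCP at [0.221, 0.638, 0.252] pointing down, gripper open.
Joint ranges: [-176.03, 176.03], [-82.01, 121.73], [-58.28, 71.71], [-173.87, 95.51], [-174.79, -0.11], [-173.66, 173.66]. Speed limits (degrees/s): [136.94, 136.94, 172.46, 180, 180, 180].

## Interface

Orientations are given as [roll, pitch, yaw] about the fixed x, y, z axes, in that order (R = Rz(yaw) Ry(pitch) Rx(roll)).
In Python, from plant import status, optics, job gives the robot as it stands. The module is installed in compiled form; this text tells all that it offers.
- The arm moves only by the shell command python3 -m pendant 'ROWS'. ROWS is a JSON list of rows, 1 to 8 of them, each an object with the fields sx, sy, sz (the shift in units of 25 mm), turn (a turn about the tool's z in units of 5 degrees), finger_gap (the finger opening in m); a field left out counts as zero (the opening has to be given); each row is the pose to reach, as a shift and turn from the pose commanded when the command began, along the tool's axes at that moment; what a row does not reach only later rows make up. A row lasts 1/8 s, in which the tool goes at most 0.0625 m and 10.7 degrees, less where a joint would pass 70% of its speed; a pose out of reach is approached as far as the arm can. The fingers move at their own pace and stop on an object; the grip force is fixed at half the most. Time passes only in rows, so rows that do not move let the fingers close. It prints the time, the measured TCP pose, the force, the opening and the grip force at its end. Input that does not fit is refused with a message, and nothing moves.
- status.get_obs(): the state, without advancing time (a new reading comes with each control period).
- optics.snapshot(name): name is "side" or "top" or "wrist"; returns a dict with "frame" (400x640x3 uint8, red, green, blue), "z_map" (400x640 float32, m along the optical axis (not along the pixel's ray), 0 where there is no reading), "fovy" (degrees; the focal length in pixels is half the picture's height over the tangent of half this angle, whatever the lens; pixels are square), "cx", "cy" (the principal point, pixels), "R" (3x3) and "t" (3): a world point X has camera coordinates R X + t; the wrist camera has in their place "T_tool_cam" (4x4, takes a point from camera to tool coordinates, whose origin is the TCP and whose axes are the flange's). Camera axes: x right, y down, z forward; pixel columns grow to the right and rows downward; lengths in m; the calibration is good to about 2 mm. A picture is of the moment at which its call begins: read the wrist's pose just before it.
- job.close_job(): hands the job in; it is judged then, once.
The state is a dict: "clock": time; "joint_pos": joint angles; "qvel": joint speeds; "tau": joint torques, N m; "tool_pos": TCP position; "orientation": TCP orientation; "force": force on the tool from outside, world axes, zero at the start; "moment": the same for the moment, N m; "opening": finger opening in m; "gripper_force": force on a finger pad.
Only numpy, scipy, OpenCV 4.12 (cv2) and the standard library are available. Lean on these libraries where they do the work, as an engineer would, in place of code of your own. Each camera call takes 0.05 s, during which the arm holds its last target. There are 200 camera calls.

## Working session

There is one attempt and no reset: what is moved stays moved. The work goes in short steps, Python scripts to look and compute and a shell command to move; the robot and the scene stay as the last step left them, time stands still between calls to the robot, and variables do not carry over. Pictures are saved under pics/ and viewed, at most 11 in all, crops included, and the job is handed in when it is done.

```bash
mkdir -p pics
cat > h.py <<'E'
import numpy as np, cv2
from plant import status, optics
def save(n,name,crop=None,s=1):
    d=optics.snapshot(n); im=d["frame"][...,::-1].copy()
    np.savez(name+'.npz',**d); cv2.imwrite(f'pics/{name}.png',im); return d
def K(d):
    f=200/np.tan(np.radians(d["fovy"])/2); return float(f),float(d["cx"]),float(d["cy"])
def pts(d):
    f,cx,cy=K(d); z=d["z_map"]; v,u=np.mgrid[:400,:640]
    c=np.stack([(u-cx)/f*z,(v-cy)/f*z,z],-1)
    return (c-d["t"])@d["R"]   # R^T (c-t)
E
python3 - <<'E'
from h import *
o=status.get_obs(); print({k:np.round(v,3) for k,v in o.items()})
for n in("top","side"):
    d=save(n,n+'0'); print(n,K(d),d["R"].round(3).tolist(),d["t"])
E
```

```text
{'clock': np.float64(0.0), 'joint_pos': array([ 8.7383e+01,  2.0590e+01,  6.3200e-01, -1.9000e-02, -7.0135e+01,
       -1.6509e+01]), 'qvel': array([-0.058,  0.036, -0.022, -0.062,  0.062, -0.   ]), 'tau': array([ 0.0000e+00, -5.8272e+01,  2.9304e+01,  6.9970e+00,  7.0000e-03,
       -0.0000e+00]), 'tool_pos': array([0.221, 0.637, 0.251]), 'orientation': array([ 1.79906e+02, -9.00000e-03, -1.91320e+01]), 'force': array([ 0.849, -0.396, -0.46 ]), 'moment': array([-0.001,  0.042, -0.02 ]), 'gripper_force': np.float64(0.0), 'opening': np.float64(0.088)}
top (518.0000522646948, 312.29162172773874, 200.99811021753663) [[0.002, -1.0, 0.0], [-0.972, -0.002, -0.234], [0.234, 0.0, -0.972]] [0.06219448 0.54683317 1.12576316]
side (447.2436815078565, 315.6855612289836, 201.00792569866886) [[0.929, -0.369, -0.012], [-0.25, -0.606, -0.755], [0.271, 0.705, -0.656]] [-0.47102044  0.26857936  0.93012177]
```

View pics/top0.png

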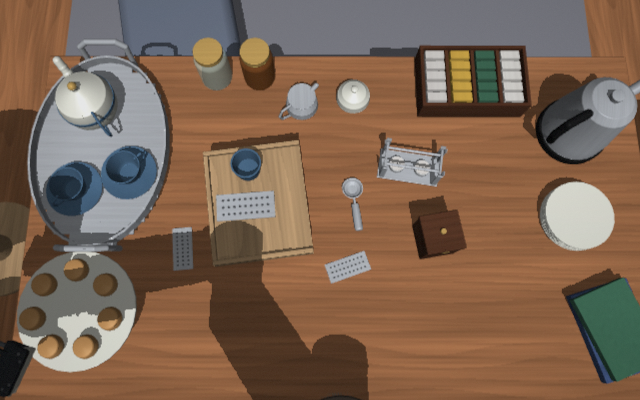

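View pics/side0.png

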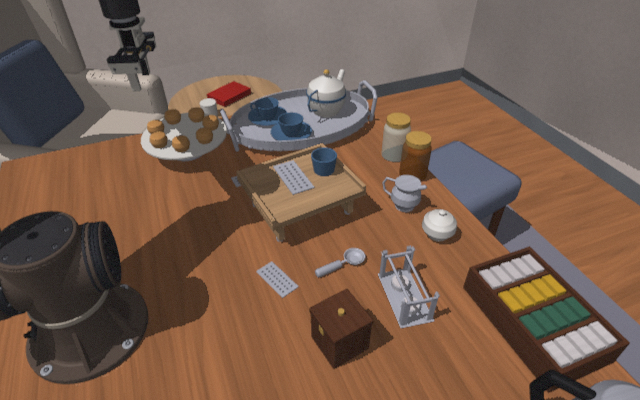

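Top view: three perforated plates are at (245,206) on the riser, (182,248) on the table and (348,267) on the table. The one on the riser is the largest and lies where the task says, so it is the one meant. The warmer is at (412,163), the caddy at (440,232), the spoon at (354,203) and the bowl at (246,163). I'll confirm with a crop and measure.

```bash
cat > m.py <<'E'
from h import *
d=dict(np.load('top0.npz')); f,cx,cy=K(d); R=d["R"];t=d["t"]
im=d["frame"]; P=pts(d)
def cast(uv,z):
    uv=np.atleast_2d(uv).astype(float); r=np.c_[(uv[:,0]-cx)/f,(uv[:,1]-cy)/f,np.ones(len(uv))]@R
    c=-R.T@t; s=(z-c[2])/r[:,2]; return c+r*s[:,None]
def rect(p):
    (c,wh,a)=cv2.minAreaRect((p[:,:2]*1000).astype(np.float32)); return np.round(c,1),np.round(wh,1),round(a,2)
hsv=cv2.cvtColor(im,cv2.COLOR_RGB2HSV)
E
python3 - <<'E'
from m import *
# riser top height from depth
reg=np.zeros((400,640),bool); reg[150:260,205:312]=1
z=P[...,2]; m=reg&(z>.08)&(z<.098); print('riser z',np.median(z[m]), np.percentile(z[m],[5,95]))
zt=np.median(z[m])
for nm,(a,b,c,e) in dict(p=(185,225,212,280),l1=(225,275,165,200),l2=(245,290,320,375)).items():
    g=np.zeros((400,640),np.uint8); g[a:b,c:e]=(hsv[a:b,c:e,1]<60)&(hsv[a:b,c:e,2]>60)
    g=cv2.morphologyEx(g,cv2.MORPH_CLOSE,np.ones((5,5)))
    n,l,s,_=cv2.connectedComponentsWithStats(g); k=1+np.argmax(s[1:,4])
    q=np.argwhere(l==k)[:,::-1]; zz=zt+.003 if nm=='p' else .003
    print(nm,s[k],rect(cast(q,zz)))
# riser outline points from depth, by height>.08
mm=(reg|False); mm[130:270,195:320]=1; q=mm&(z>.08)&(z<.11)
print('riser',rect(P[q]))
top=mm&(z>zt-.006)&(z<zt+.006)
np.set_printoptions(suppress=True,precision=4)
ys=P[top][:,1]; 
# open edge: per-row min y
e=[]
for v in range(160,245,4):
    u=np.where(top[v,280:325])[0]
    if len(u): e.append(P[v,280+u.max()])
e=np.array(e); print(e)
w=np.zeros((400,640),bool); w[130:195,365:455]=1
for h0,h1 in((.055,.075),(.075,.1)):
    q=w&(z>h0)&(z<h1); print('warmer',h0,q.sum(),rect(P[q]))
w[:]=0; w[190:265,405:475]=1;q=w&(z>.095)&(z<.115); print('caddy',rect(P[q]))
w[:]=0; w[145:185,225:268]=1;q=w&(z>.11); print('bowl',rect(P[q]),P[q][:,2].max())
big=cv2.resize(im[135:275,195:455][...,::-1],None,fx=3,fy=3,interpolation=cv2.INTER_CUBIC); cv2.imwrite('pics/crop.png',big)
E
```

```text
riser z 0.09175777013485475 [0.08787389 0.09607666]
p [ 216  190   60   32 1590] (array([528.6, 213. ]), array([ 62.2, 131.1]), 4.66)
l1 [172 227  21  44 840] (array([446.1, 371.2]), array([101.1,  47.1]), 5.41)
l2 [325 251  46  33 863] (array([403.1, -19.6]), array([ 47.2, 100.6]), 19.53)
riser (array([539.5, 187. ]), array([261.2, 220.4]), 7.63)
[[0.6377 0.0892 0.0886]
 [0.6281 0.0892 0.0885]
 [0.6186 0.0868 0.0884]
 [0.6075 0.0866 0.0937]
 [0.5982 0.0843 0.093 ]
 [0.5882 0.0842 0.095 ]
 [0.5804 0.082  0.0895]
 [0.5707 0.082  0.0906]
 [0.5608 0.0796 0.0927]
 [0.5519 0.0796 0.0911]
 [0.5432 0.0773 0.0888]
 [0.5328 0.075  0.0938]
 [0.524  0.075  0.092 ]
 [0.5153 0.0727 0.0902]
 [0.5061 0.0727 0.0903]
 [0.4968 0.0704 0.0917]
 [0.4879 0.0704 0.0908]
 [0.4786 0.0681 0.0919]
 [0.4697 0.0681 0.0916]
 [0.4605 0.0659 0.0929]
 [0.4518 0.0658 0.092 ]
 [0.443  0.0636 0.091 ]]
warmer 0.055 463 (array([ 648.8, -172.2]), array([140.2,  70.4]), 80.81)
warmer 0.075 84 (array([ 649.3, -172.7]), array([144.4,  75.8]), 80.68)
caddy (array([ 471.2, -223.1]), array([88.1, 89.5]), 9.97)
bowl (array([460.3, 159.3]), array([424.1,  66. ]), 17.89) 1.2223499856565334
```

View pics/crop.png

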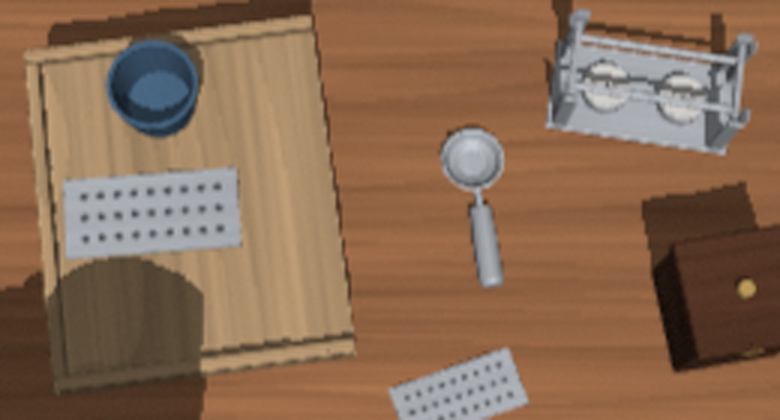

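The crop shows the plate at crop (152,212), with 3 rows of holes, 62 x 131 mm and beside the bowl. It is the largest of the three (the other two are 47 x 100 mm), so it is confirmed. Next I'll work out the move to above the plate.

```bash
cat >> h.py <<'E'
def to(x,y,z,yaw):
    """shift/turn in current tool axes to reach TCP x,y,z,yaw (tool down)"""
    o=status.get_obs(); p=o["tool_pos"]; a=np.radians(o["orientation"][2]); dw=np.array([x,y,z])-p
    X=np.array([np.cos(a),np.sin(a)]);Y=np.array([np.sin(a),-np.cos(a)])
    turn=-(yaw-o["orientation"][2]); turn=(turn+180)%360-180
    print('t',o["clock"],'dx %.4f dy %.4f dz %.4f turn %.2f'%(dw[:2]@X,dw[:2]@Y,-dw[2],turn),'F',np.round(o["force"],1),'pos',np.round(p,4),np.round(o["orientation"],2),'j',np.round(o["joint_pos"],0))
E
python3 -c "
from h import *
to(.527,.233,.17,-85.3)"
```

```text
t 0.1 dx 0.4216 dy 0.2817 dz 0.0807 turn 66.17 F [-0.2  0.2  0. ] pos [0.2211 0.6374 0.2507] [ 1.7991e+02 -1.0000e-02 -1.9130e+01] j [ 87.  21.   1.  -0. -70. -17.]
```

The rows are not in the units I measure in: shifts go in units of 25 mm and turns go in units of 5 degrees. I convert before sending: 0.4 m is 16, 0.35 m is 14, 8 degrees is 1.6.

```bash
python3 -m pendant '[{"sx":2, "sy":1.4, "turn":1.6, "finger_gap":0.02}, {"sx":4, "sy":2.8, "turn":3.4, "finger_gap":0.02}, {"sx":6, "sy":4, "turn":5.2, "finger_gap":0.02}, {"sx":8, "sy":5.4, "turn":7, "finger_gap":0.02}, {"sx":10, "sy":6.68, "turn":8.8, "finger_gap":0.02}, {"sx":12, "sy":8, "turn":10.6, "finger_gap":0.02}, {"sx":14, "sy":9.36, "turn":12, "finger_gap":0.02}, {"sx":16, "sy":10.68, "turn":13.24, "finger_gap":0.02}]'; python3 -c "
from h import *
to(.527,.233,.17,-85.3)"
```

```text
clock: 1.1
tool_pos: [0.5123, 0.2526, 0.2514]
orientation: [180.0, -0.0, -85.5]
force: [1.3, 1.0, 0.2]
opening: 0.0207
gripper_force: 0.0
t 1.1 dx 0.0207 dy -0.0131 dz 0.0814 turn -0.23 F [1.3 1.  0.2] pos [0.5123 0.2526 0.2514] [179.99  -0.   -85.53] j [ 46.  11. -13.  -0. -66. -41.]
```

In the tool's units: 0.126 m is 5.04, 0.122 m is 4.88.

```bash
python3 -m pendant '[{"sx":0.8, "sy":-0.52, "sz":1.2, "finger_gap":0.02}, {"sx":0.8, "sy":-0.52, "sz":3.2, "finger_gap":0.02}, {"sx":0.8, "sy":-0.52, "sz":4.32, "finger_gap":0.02}, {"sx":0.8, "sy":-0.52, "sz":4.88, "finger_gap":0.02}, {"sx":0.8, "sy":-0.52, "sz":5.04, "finger_gap":0.02}, {"sx":0.8, "sy":-0.52, "sz":5.04, "finger_gap":0.02}, {"sx":0.8, "sy":-0.52, "sz":5.04, "finger_gap":0.02}]'; python3 -c "
from h import *
to(.527,.233,.1198,-85.3)"
```

```text
clock: 1.98
tool_pos: [0.5267, 0.2361, 0.1267]
orientation: [-179.9, 0.1, -85.3]
force: [-0.0, -0.2, 0.7]
opening: 0.0201
gripper_force: 0.0
t 1.975 dx 0.0031 dy -0.0001 dz 0.0069 turn -0.01 F [-0.  -0.2  0.7] pos [0.5267 0.2361 0.1267] [-1.7991e+02  6.0000e-02 -8.5310e+01] j [ 44.  18. -21.   0. -51. -39.]
```

In the tool's units: 0.005 m is 0.2, 0.0045 m is 0.18.

```bash
python3 -m pendant '[{"sz":0.04, "finger_gap":0.02}, {"sz":0.08, "finger_gap":0.02}, {"sz":0.12, "finger_gap":0.02}, {"sz":0.16, "finger_gap":0.02}, {"sz":0.18, "finger_gap":0.02}, {"sz":0.2, "finger_gap":0.02}, {"sz":0.2, "finger_gap":0.02}]'
```

```text
clock: 2.85
tool_pos: [0.5262, 0.2355, 0.1205]
orientation: [180.0, -0.0, -85.3]
force: [0.3, 0.1, -0.1]
opening: 0.0199
gripper_force: 0.0
```

In the tool's units: 0.0006 m is 0.024.

```bash
python3 -m pendant '[{"sz":0.024, "finger_gap":0.02}, {"sz":0.024, "finger_gap":0.02}]'
```

```text
clock: 3.1
tool_pos: [0.5262, 0.2355, 0.1199]
orientation: [180.0, -0.0, -85.3]
force: [-0.4, 0.3, -0.2]
opening: 0.02
gripper_force: 0.0
```

```bash
python3 -m pendant '[{"sz":0.02, "finger_gap":0.02}, {"sz":0.02, "finger_gap":0.02}]'
```

```text
clock: 3.35
tool_pos: [0.5262, 0.2355, 0.1194]
orientation: [180.0, -0.0, -85.3]
force: [0.2, -0.0, -0.6]
opening: 0.0199
gripper_force: 0.0
```

In the tool's units: 0.0005 m is 0.02.

```bash
python3 -m pendant '[{"sz":0.02, "finger_gap":0.02}, {"sz":0.02, "finger_gap":0.02}]'
```

```text
clock: 3.6
tool_pos: [0.5262, 0.2355, 0.1193]
orientation: [-180.0, 0.0, -85.3]
force: [-1.5, 0.5, 4.6]
opening: 0.0198
gripper_force: 2.1
```

```bash
python3 -m pendant '[{"sz":0.02, "finger_gap":0.02}, {"sz":0.02, "finger_gap":0.02}]'
```

```text
clock: 3.85
tool_pos: [0.5262, 0.2355, 0.1193]
orientation: [-180.0, 0.0, -85.3]
force: [-2.9, -1.1, 8.9]
opening: 0.0201
gripper_force: 4.2
```

```bash
python3 -m pendant '[{"sz":0.02, "finger_gap":0.02}, {"sz":0.02, "finger_gap":0.02}]'
```

```text
clock: 4.1
tool_pos: [0.5262, 0.2355, 0.1192]
orientation: [-180.0, 0.0, -85.3]
force: [-5.7, -0.8, 11.9]
opening: 0.0201
gripper_force: 6.2
```

```bash
python3 -m pendant '[{"sz":-0.02, "finger_gap":0.02}, {"sx":0.16, "sz":-0.02, "finger_gap":0.02}, {"sx":0.36, "sz":-0.02, "finger_gap":0.02}, {"sx":0.56, "sz":-0.02, "finger_gap":0.02}, {"sx":0.76, "sz":-0.02, "finger_gap":0.02}, {"sx":0.96, "sz":-0.02, "finger_gap":0.02}]'
```

```text
clock: 4.85
tool_pos: [0.5292, 0.2124, 0.1192]
orientation: [-179.9, 0.1, -85.3]
force: [-0.7, 3.5, 6.3]
opening: 0.0201
gripper_force: 2.8
```

In the tool's units: 0.0002 m is 0.008, 0.04 m is 1.6.

```bash
python3 -m pendant '[{"sx":0.2, "sz":0.004, "finger_gap":0.02}, {"sx":0.44, "sz":0.008, "finger_gap":0.02}, {"sx":0.68, "sz":0.008, "finger_gap":0.02}, {"sx":0.92, "sz":0.008, "finger_gap":0.02}, {"sx":1.16, "sz":0.008, "finger_gap":0.02}, {"sx":1.4, "sz":0.008, "finger_gap":0.02}, {"sx":1.6, "sz":0.008, "finger_gap":0.02}]'
python3 - <<'E'
from h import *
d=save('top','top1')
E
sed -i "s/'top0.npz'/__import__('os').environ.get('F','top0.npz')/" m.py
cat > p.py <<'E'
from m import *
b=(hsv[...,1]<60)&(hsv[...,2]>60); b[:,300:]=0; b[:185]=0;b[235:]=0;b[:,:205]=0
import sys
if len(sys.argv)>1: b=(hsv[...,1]<60)&(hsv[...,2]>60); b[:180]=0;b[235:]=0;b[:,:225]=0;b[:,340:]=0
g=cv2.morphologyEx(b.astype(np.uint8),cv2.MORPH_CLOSE,np.ones((5,5)))
n,l,s,_=cv2.connectedComponentsWithStats(g)
for k in range(1,n):
    if s[k,4]>100: print(s[k],rect(cast(np.argwhere(l==k)[:,::-1],.0943)))
E
F=top1.npz python3 p.py x
```

```text
clock: 5.72
tool_pos: [0.5326, 0.1726, 0.1193]
orientation: [-179.8, 0.1, -85.3]
force: [0.2, 4.0, 7.0]
opening: 0.0198
gripper_force: 3.3
[225 180  44  15 379] (array([573.8, 211.4]), array([32.7, 97.2]), 2.35)
[275 186  29  29 654] (array([541.5, 116. ]), array([62. , 59.3]), 7.29)
```

View pics/top1.png

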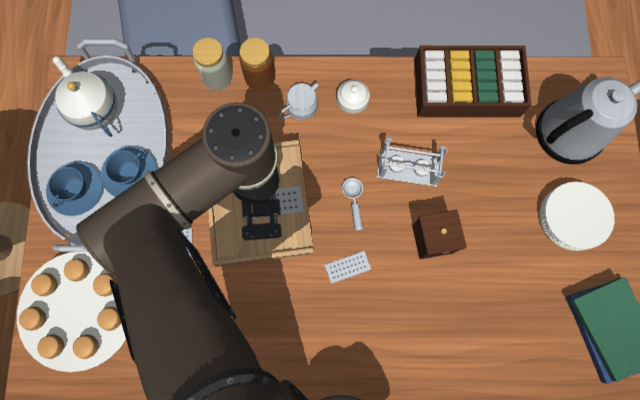

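The plate is following the fingers, with its visible front end at (304,200) about 9 mm inside the edge. I'll continue the drag.

In the tool's units: 0.03 m is 1.2, 0.028 m is 1.12.

```bash
python3 -m pendant '[{"sx":0.2, "finger_gap":0.02}, {"sx":0.44, "finger_gap":0.02}, {"sx":0.68, "finger_gap":0.02}, {"sx":0.92, "finger_gap":0.02}, {"sx":1.12, "finger_gap":0.02}, {"sx":1.2, "finger_gap":0.02}]'
```

```text
clock: 6.52
tool_pos: [0.5351, 0.1426, 0.1192]
orientation: [-179.8, 0.1, -85.3]
force: [-1.4, 3.7, 7.6]
opening: 0.0198
gripper_force: 3.4
```

In the tool's units: 0.027 m is 1.08, 0.026 m is 1.04.

```bash
python3 -m pendant '[{"sx":0.2, "finger_gap":0.02}, {"sx":0.44, "finger_gap":0.02}, {"sx":0.68, "finger_gap":0.02}, {"sx":0.88, "finger_gap":0.02}, {"sx":1.04, "finger_gap":0.02}, {"sx":1.08, "finger_gap":0.02}, {"sx":1.08, "finger_gap":0.02}]'; python3 -c "
from h import *
d=save('top','top2')"; F=top2.npz python3 p.py x
```

```text
clock: 7.4
tool_pos: [0.5373, 0.1156, 0.1192]
orientation: [-179.8, 0.1, -85.3]
force: [0.7, 2.6, 6.6]
opening: 0.0199
gripper_force: 3.5
[225 180  75  25 936] (array([560.4, 176.9]), array([ 55.7, 167.4]), 0.1)
[303 180  25  31 514] (array([553.9,  58.8]), array([60.8, 50. ]), 15.81)
```

In the tool's units: -0.1 m is -4, -0.07 m is -2.8.

```bash
python3 -m pendant '[{"sz":-0.024, "finger_gap":0.02}, {"sz":-0.08, "finger_gap":0.02}, {"sz":-0.8, "finger_gap":0.02}, {"sz":-2.8, "finger_gap":0.088}, {"sx":1.2, "sz":-4, "finger_gap":0.088}, {"sx":1.2, "sz":-4, "finger_gap":0.088}]'
python3 - <<'E'
from h import *
o=status.get_obs()
d=save('wrist','w1'); np.savez('w1.npz',**d,p=o["tool_pos"],rpy=o["orientation"])
d2=save('top','top3')
print(d['T_tool_cam'].round(3), o['tool_pos'],o['orientation'],K(d))
a=cv2.imread('pics/w1.png');b=cv2.imread('pics/top3.png')[130:270,190:460]
b=cv2.resize(b,(640,332),interpolation=cv2.INTER_CUBIC)
cv2.imwrite('pics/c3.png',cv2.resize(np.vstack([a,b]),None,fx=.8,fy=.8))
E
```

```text
clock: 8.2
tool_pos: [0.5391, 0.084, 0.2204]
orientation: [-179.8, 0.1, -85.4]
force: [-0.7, 0.2, -0.2]
opening: 0.0446
gripper_force: 0.0
[[-0.    -0.952 -0.306  0.084]
 [ 1.    -0.     0.     0.   ]
 [-0.    -0.306  0.952 -0.133]
 [ 0.     0.     0.     1.   ]] [0.53912126 0.0840334  0.22037104] [-1.79827217e+02  5.69763778e-02 -8.53999223e+01] (328.7470057674616, 314.2718911308918, 197.8562864819766)
```

View pics/c3.png

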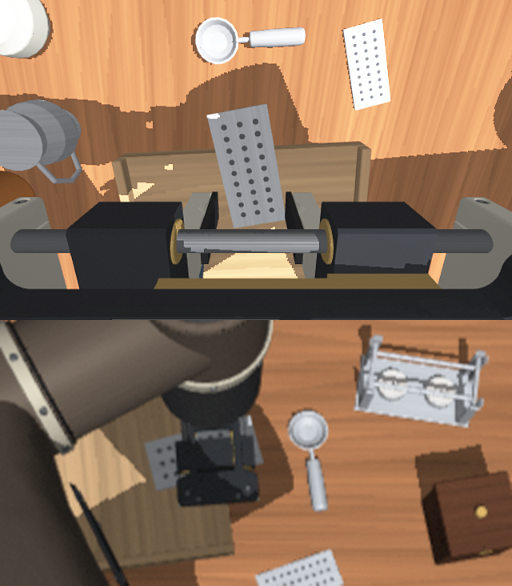

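The wrist crop shows the whole plate, front end at about (240,110) in the crop, overhanging the riser edge (crop row about 150) and turned somewhat against the tool. I'll measure it in the wrist view.

```bash
cat > w.py <<'E'
from h import *
from scipy.spatial.transform import Rotation as Ro
def cam(F):
    d=dict(np.load(F)); f,cx,cy=K(d); T=d['T_tool_cam']; Rt=Ro.from_euler('xyz',d['rpy'],degrees=True).as_matrix()
    def cast(uv,z):
        uv=np.atleast_2d(uv).astype(float); r=np.c_[(uv[:,0]-cx)/f,(uv[:,1]-cy)/f,np.ones(len(uv))]@(Rt@T[:3,:3]).T
        c=d['p']+Rt@T[:3,3]; return c+r*((z-c[2])/r[:,2])[:,None]
    v,u=np.mgrid[:400,:640]; q=np.stack([(u-cx)/f,(v-cy)/f,np.ones_like(u)],-1)*d['z_map'][...,None]
    W=(q@T[:3,:3].T+T[:3,3])@Rt.T+d['p']
    return d,cast,W,cv2.cvtColor(d['frame'],cv2.COLOR_RGB2HSV)
def rect(p):
    (c,wh,a)=cv2.minAreaRect((p[:,:2]*1000).astype(np.float32)); return np.round(c,1),np.round(wh,1),round(a,2)
E
python3 - <<'E'
from w import *
d,cast,W,h=cam('w1.npz')
z=W[...,2]
g=((h[...,1]<70)&(h[...,2]>50)&(z>.08)&(z<.105)); g[:120]=0;g[292:]=0;g[:,:250]=0;g[:,370:]=0
g=cv2.morphologyEx(g.astype(np.uint8),cv2.MORPH_CLOSE,np.ones((7,7)))
n,l,s,_=cv2.connectedComponentsWithStats(g);k=1+np.argmax(s[1:,4]);q=np.argwhere(l==k)[:,::-1]
print(s[k],'zmed',np.median(z[l==k]),rect(cast(q,.0943)))
# hole-free: front edge/corners
hull=cv2.approxPolyDP(cv2.convexHull(q.astype(np.int32)),6,True)[:,0]; print(hull.tolist(),cast(hull,.0943).round(4).tolist())
# riser edge: first riser-height pixel down each column
e=[]
for u in list(range(170,250,8))+list(range(370,450,8)):
    v=np.where((z[120:240,u]>.085)&(z[120:240,u]<.098))[0]
    if len(v): e.append([u,v[0]+120])
E=cast(e,.0913); c=np.polyfit(E[:,0],E[:,1],1); print('edge fit',c,np.degrees(np.arctan(c[0])),(E[:,1]-np.polyval(c,E[:,0])).round(4), E[[0,-1]].round(3))
E
```

```text
[  259   130    98   156 10560] zmed 0.09407783410268031 (array([539.9, 101.5]), array([ 60.6, 139. ]), 15.21)
[[343, 285], [292, 284], [259, 143], [333, 130], [356, 273]] [[0.5066, 0.1645, 0.0943], [0.5527, 0.1672, 0.0943], [0.5862, 0.0422, 0.0943], [0.5291, 0.0275, 0.0943], [0.4963, 0.1513, 0.0943]]
edge fit [0.13432342 0.00222182] 7.650373024830336 [ 0.0004 -0.0001  0.0003 -0.0003  0.0001 -0.0004 -0.0001  0.0003 -0.0002
  0.0001 -0.0004 -0.      0.0003 -0.0002  0.0002 -0.0003  0.      0.0004
 -0.0002  0.0002] [[0.66  0.091 0.091]
 [0.436 0.061 0.091]]
```

```bash
python3 -c "
from h import *
to(.5531,.0523,.0987,-75.2)"
```

```text
t 8.3 dx 0.0334 dy -0.0126 dz 0.1190 turn -10.19 F [ 0.3 -0.1 -0.2] pos [0.5379 0.0846 0.2177] [ 1.7994e+02  1.0000e-02 -8.5390e+01] j [ 30.  10. -19.  -0. -62. -25.]
```

In the tool's units: 0.075 m is 3, 0.065 m is 2.6, -10.2 degrees is -2.04.

```bash
python3 -m pendant '[{"sx":1.32, "sy":-0.504, "sz":0.4, "turn":-1.2, "finger_gap":0.088}, {"sx":1.32, "sy":-0.504, "sz":1.2, "turn":-2.04, "finger_gap":0.088}, {"sx":1.32, "sy":-0.504, "sz":2.6, "turn":-2.04, "finger_gap":0.088}, {"sx":1.32, "sy":-0.504, "sz":3, "turn":-2.04, "finger_gap":0.088}, {"sx":1.32, "sy":-0.504, "sz":3, "turn":-2.04, "finger_gap":0.088}, {"sx":1.32, "sy":-0.504, "sz":3, "turn":-2.04, "finger_gap":0.088}]'
python3 - <<'E'
from h import *
to(.5531,.0523,.0987,-75.2)
o=status.get_obs()
d=save('wrist','w2'); np.savez('w2.npz',**d,p=o["tool_pos"],rpy=o["orientation"])
E
```

```text
clock: 9.05
tool_pos: [0.5544, 0.0536, 0.1442]
orientation: [-179.9, -0.0, -75.1]
force: [0.0, -0.4, 0.8]
opening: 0.0881
gripper_force: 0.0
t 9.05 dx 0.0009 dy 0.0015 dz 0.0455 turn 0.10 F [ 0.  -0.4  0.8] pos [0.5544 0.0536 0.1442] [-1.7993e+02 -1.0000e-02 -7.5100e+01] j [ 26.  15. -23.   0. -52. -11.]
```

View pics/w2.png

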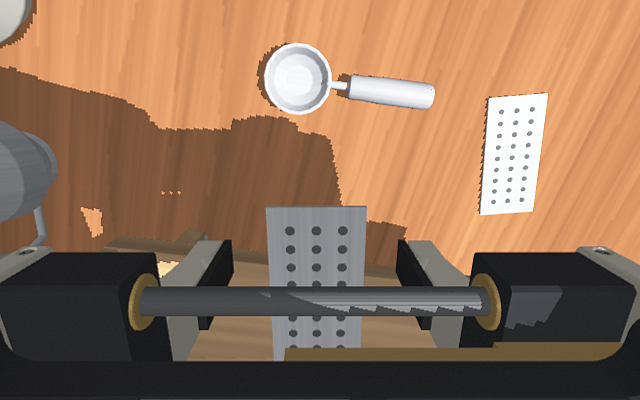

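The plate's front edge runs along row 207 from column 266 to 366, centred between the fingers and square to them. Checking its position numerically.

Run:
```python
from w import *
d,cast,W,h=cam('w2.npz')
q=cast([[266,207],[366,205.5],[316,206.5]],.0943); print(q.round(4), np.degrees(np.arctan2(*(q[0]-q[1])[[1,0]])))
ax=np.array([np.cos(np.radians(-75.1)),np.sin(np.radians(-75.1))]);g=q[2,:2]-.018*ax
print(g); to(*g,.0987,-75.1)
```

```text
[[0.5865 0.0424 0.0943]
 [0.5297 0.0263 0.0943]
 [0.5581 0.0345 0.0943]] 15.838281551698163
[0.55343315 0.05189534]
t 9.1 dx 0.0014 dy 0.0013 dz 0.0456 turn -0.00 F [ 0.   0.3 -0.1] pos [0.5544 0.0536 0.1443] [-179.91    0.    -75.1 ] j [ 26.  15. -23.   0. -52. -11.]
```

```bash
python3 -m pendant '[{"sx":0.06, "sy":0.052, "sz":0.48, "finger_gap":0.088}, {"sx":0.06, "sy":0.052, "sz":1, "finger_gap":0.088}, {"sx":0.06, "sy":0.052, "sz":1.4, "finger_gap":0.088}, {"sx":0.06, "sy":0.052, "sz":1.68, "finger_gap":0.088}, {"sx":0.06, "sy":0.052, "sz":1.82, "finger_gap":0.088}, {"sx":0.06, "sy":0.052, "sz":1.82, "finger_gap":0.088}, {"sx":0.06, "sy":0.052, "sz":1.82, "finger_gap":0.088}]'
```

```text
clock: 9.98
tool_pos: [0.5531, 0.0515, 0.0981]
orientation: [-180.0, 0.0, -75.1]
force: [0.2, 0.5, 0.3]
opening: 0.0877
gripper_force: 0.0
```

```bash
python3 -m pendant '[{"finger_gap":0.07}, {"finger_gap":0.066}, {"finger_gap":0.062}, {"finger_gap":0.05}, {"finger_gap":0.05}, {"finger_gap":0.05}]'
```

```text
clock: 10.72
tool_pos: [0.553, 0.0514, 0.0978]
orientation: [-180.0, -0.0, -75.1]
force: [-0.1, 0.0, 1.2]
opening: 0.0589
gripper_force: 30.0
```

```bash
python3 -m pendant '[{"sz":-0.04, "finger_gap":0.05}, {"sz":-0.16, "finger_gap":0.05}, {"sz":-0.4, "finger_gap":0.05}, {"sz":-0.72, "finger_gap":0.05}, {"sz":-1, "finger_gap":0.05}, {"sz":-1.2, "finger_gap":0.05}, {"sz":-1.2, "finger_gap":0.05}, {"sz":-1.2, "finger_gap":0.05}]'
python3 - <<'E'
from h import *
d=save('side','s1'); 
a=cv2.imread('pics/s1.png')[130:330,200:460]; cv2.imwrite('pics/s1c.png',cv2.resize(a,None,fx=3,fy=3,interpolation=cv2.INTER_CUBIC))
E
```

```text
clock: 11.72
tool_pos: [0.5527, 0.0514, 0.1276]
orientation: [180.0, 0.0, -75.1]
force: [-0.6, -0.5, -0.6]
opening: 0.0589
gripper_force: 30.0
```

View pics/s1c.png

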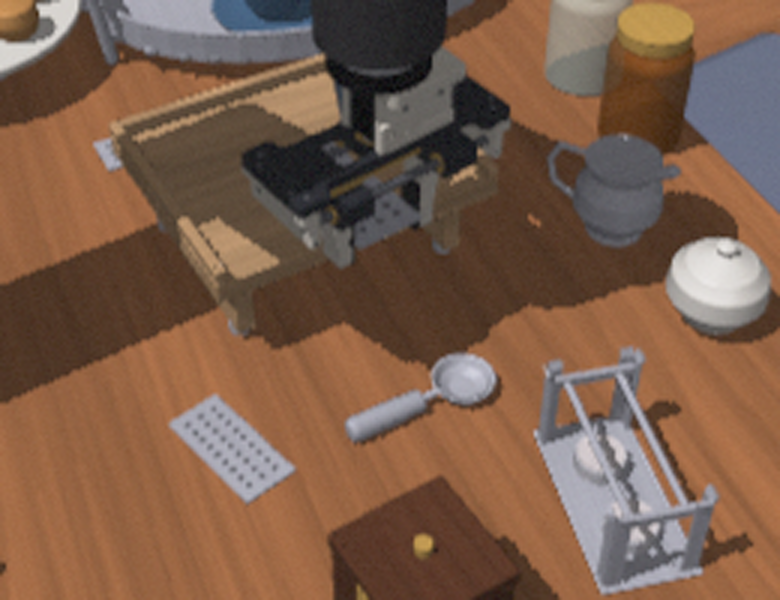

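The side view shows the plate held level in the fingers, with nothing disturbed. I'll raise it and move to a viewing pose short of the warmer.

```bash
python3 -m pendant '[{"sz":-0.8, "finger_gap":0.05}, {"sz":-2, "finger_gap":0.05}, {"sz":-3.2, "finger_gap":0.05}, {"sz":-3.4, "finger_gap":0.05}]'; python3 -c "
from h import *
to(.6608,-.10,.21,-99.3)"
```

```text
clock: 12.28
tool_pos: [0.5538, 0.0517, 0.2147]
orientation: [-179.8, 0.0, -75.1]
force: [0.9, 0.5, -1.4]
opening: 0.0589
gripper_force: 30.0
t 12.275 dx 0.1741 dy -0.0644 dz 0.0047 turn 24.19 F [ 0.9  0.5 -1.4] pos [0.5538 0.0517 0.2147] [-1.7981e+02  1.0000e-02 -7.5110e+01] j [ 26.  11. -18.   0. -61. -11.]
```

```bash
python3 -m pendant '[{"sx":0.8, "sy":-0.32, "turn":0.6, "finger_gap":0.05}, {"sx":2, "sy":-0.8, "turn":1.6, "finger_gap":0.05}, {"sx":3.2, "sy":-1.28, "turn":2.6, "finger_gap":0.05}, {"sx":4.6, "sy":-1.72, "turn":3.6, "finger_gap":0.05}, {"sx":6, "sy":-2.24, "turn":4.4, "finger_gap":0.05}, {"sx":6.96, "sy":-2.576, "turn":4.84, "finger_gap":0.05}, {"sx":6.96, "sy":-2.576, "turn":4.84, "finger_gap":0.05}, {"sx":6.96, "sy":-2.576, "turn":4.84, "finger_gap":0.05}]'
python3 - <<'E'
from h import *
o=status.get_obs()
d=save('wrist','w3'); np.savez('w3.npz',**d,p=o["tool_pos"],rpy=o["orientation"])
print(o['qvel'].round(2))
E
```

```text
clock: 13.28
tool_pos: [0.6591, -0.1001, 0.2116]
orientation: [179.9, -0.0, -99.3]
force: [-0.5, 0.6, -1.1]
opening: 0.059
gripper_force: 30.0
[ 0.7  -0.84 -0.05  0.07 -0.11  0.04]
```

View pics/w3.png

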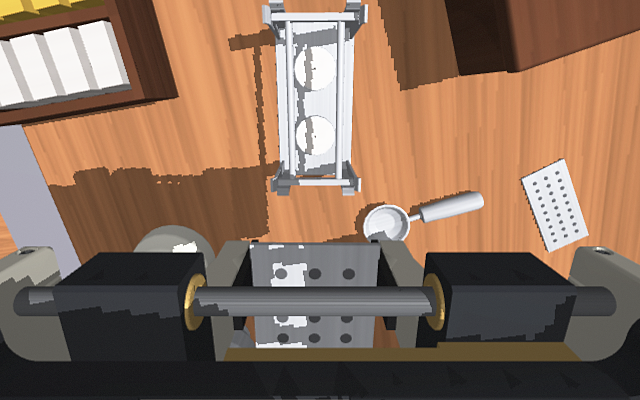

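The wrist view shows the whole warmer, with crossbars at rows 15 and 182, rods at columns 290 and 340, and corner angles outside them. The held plate's front edge is at row 242. I'll measure both in this view.

```bash
cat > wm.py <<'E'
import sys
from w import *
d,cast,W,h=cam(sys.argv[1]); z=W[...,2]
Rt=Ro.from_euler('xyz',d['rpy'],degrees=True).as_matrix()
r=np.zeros((400,640),bool); r[:int(sys.argv[2]),240:390]=1
for a,b in((.062,.072),(.074,.084)):
    m=r&(z>a)&(z<b); print(a,m.sum(),rect(W[m]),'med z',np.median(z[m]))
    if a>.07:
        n,l,s,c=cv2.connectedComponentsWithStats(m.astype(np.uint8))
        for k in range(1,n):
            if s[k,4]>8: print(s[k],W[l==k].mean(0).round(4),W[l==k].min(0).round(4),W[l==k].max(0).round(4))
# plate in the tool frame
m=np.zeros_like(r); m[248:285,258:375]=1; m&=(z>.17); t=(W[m]-d['p'])@Rt
A=np.c_[t[:,:2],np.ones(len(t))]; c=np.linalg.lstsq(A,t[:,2],rcond=None)[0]; print('plate plane (tool) slopes rad',c, (t[:,2]-A@c).std())
E
python3 wm.py w3.npz 205
python3 - <<'E'
from w import *
d,cast,W,h=cam('w3.npz'); z=W[...,2]
print('platefront col depth',[ (u,int(np.where(z[225:260,u]>.17)[0][0]+225)) for u in range(262,375,16)])
a=d['frame'][:210,240:390,::-1]; cv2.imwrite('pics/wz.png',cv2.resize(a,None,fx=4,fy=2.8,interpolation=cv2.INTER_CUBIC) if 0 else cv2.resize(a,(428,600),interpolation=cv2.INTER_CUBIC))
E
```

```text
0.062 3900 (array([ 646.2, -173.1]), array([139. ,  69.9]), 80.82) med z 0.06804041933694288
0.074 994 (array([ 646.1, -172.6]), array([145.2,  75.3]), 80.96) med z 0.07995120347062186
[262   0  22  25 298] [ 0.6665 -0.2433  0.0795] [ 0.6571 -0.2493  0.0741] [ 0.6738 -0.2353  0.0838]
[346   0  22  24 297] [ 0.6047 -0.2332  0.0795] [ 0.5985 -0.2402  0.0741] [ 0.6132 -0.2242  0.0832]
[270 176  20  20 202] [ 0.6872 -0.1123  0.0795] [ 0.679  -0.1219  0.0742] [ 0.6938 -0.1047  0.0832]
[342 176  19  19 197] [ 0.6258 -0.1027  0.0794] [ 0.6187 -0.1108  0.0746] [ 0.6351 -0.0966  0.0832]
plate plane (tool) slopes rad [-8.67079107e-01  7.60273918e-04  8.57516960e-03] 0.006925272873477035
platefront col depth [(262, 242), (278, 242), (294, 242), (310, 242), (326, 242), (342, 242), (358, 242), (374, 239)]
```

View pics/wz.png

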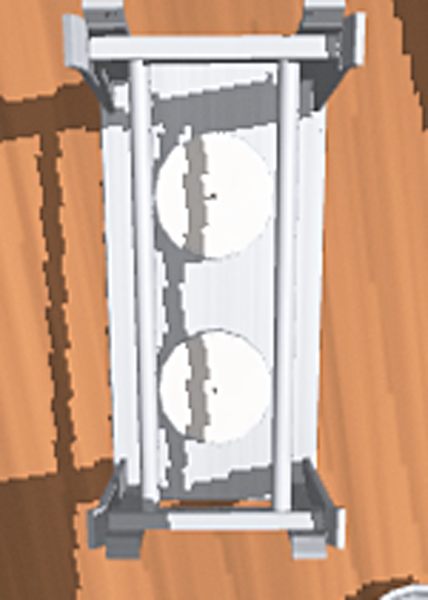

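```bash
cat > fit.py <<'E'
import sys
from w import *
def run(F):
    d,cast,W,h=cam(F); z=W[...,2]; Rt=Ro.from_euler('xyz',d['rpy'],degrees=True).as_matrix(); p=d['p']
    t=(W-p)@Rt
    m=np.zeros(z.shape,bool); m[244:360,254:376]=1; m&=(np.abs(t[...,2]-.004)<.02)
    q=t[m]; keep=np.ones(len(q),bool)
    for _ in range(8):
        A=np.c_[q[:,:2],np.ones(len(q))]; c=np.linalg.lstsq(A[keep],q[keep,2],rcond=None)[0]; r=q[:,2]-A@c; keep=np.abs(r)<max(.0012,2*r[keep].std() if _<5 else 0)
    print('plate plane tool',c.round(4),keep.sum(),len(q), 'x range',q[keep,0].min(),q[keep,0].max(),'y',np.percentile(q[keep,1],[0.5,99.5]))
    # front edge in tool
    fr=[(u,244-12+np.argmax((np.abs(t[232:260,u,2]-.004)<.02))) for u in range(262,372,8)]
    e=(cast(fr,p[2]-.0035)-p)@Rt; print('front x in tool',np.median(e[:,0]),e[:,0].round(4).tolist()[:3])
    # crossbars, rods: tops
    r=np.zeros(z.shape,bool); r[:205,240:390]=1
    yaw=np.radians(-9.1); X=np.array([np.cos(yaw),np.sin(yaw)]);Y=np.array([-X[1],X[0]]); c0=np.array([.6465,-.1727])
    w=W[...,:2]-c0; wx=w@X; wy=w@Y
    for s in(-1,1):
        b=r&(np.abs(wx)<.03)&(np.abs(wy-.064*s)<.01)&(z>.064)&(z<.074); v=np.argwhere(b)[:,::-1]
        print('bar',s,b.sum(),'wy min/max',np.percentile(wy[b],[2,50,98]).round(4),'z',np.percentile(z[b],[50,90]),'slope',np.polyfit(wx[b],wy[b],1)[0].round(4))
        b=r&(np.abs(wx-.02*s)<.008)&(np.abs(wy)<.055)&(z>.058)&(z<.074); print('rod',s,b.sum(),'wx',np.percentile(wx[b],[2,50,98]).round(4),'slope',np.polyfit(wy[b],wx[b],1)[0].round(4),np.median(z[b]))
    print('p',p,d['rpy'])
run(sys.argv[1])
E
python3 - <<'E'
from h import *
o=status.get_obs()
d=save('wrist','w4'); np.savez('w4.npz',**d,p=o["tool_pos"],rpy=o["orientation"])
E
python3 fit.py w4.npz
```

```text
plate plane tool [-0.0152 -0.0001  0.0038] 8615 8882 x range -0.04220763500286399 0.018041238320786135 y [-0.02913549  0.02949514]
front x in tool 0.018569627098338704 [0.0186, 0.0186, 0.0186]
bar -1 955 wy min/max [-0.0679 -0.0633 -0.0548] z [0.06969801 0.07100168] slope 0.0018
rod -1 1029 wx [-0.0232 -0.0202 -0.0174] slope -0.0017 0.06751285946438187
bar 1 648 wy min/max [0.0549 0.0626 0.0672] z [0.06963003 0.07086098] slope 0.0063
rod 1 1025 wx [0.0167 0.0194 0.0224] slope 0.0003 0.0674649901886821
p [ 0.65918356 -0.09973565  0.21201047] [ 1.79926336e+02 -3.39561316e-03 -9.92894519e+01]
```

```bash
python3 -c "
from h import *
to(.6387,-.2188,.0770,-99.0)"
```

```text
t 13.375 dx 0.1209 dy 0.0011 dz 0.1354 turn -0.27 F [-0.9  0.3 -0.4] pos [ 0.6593 -0.0996  0.2124] [179.96  -0.   -99.27] j [  8.  21.  -4.  -0. -65. -17.]
```

```bash
python3 -m pendant '[{"sx":0.8, "sy":0.04, "turn":-0.06, "finger_gap":0.05}, {"sx":2, "sy":0.04, "turn":-0.06, "finger_gap":0.05}, {"sx":3.2, "sy":0.04, "sz":0.8, "turn":-0.06, "finger_gap":0.05}, {"sx":4.4, "sy":0.04, "sz":2, "turn":-0.06, "finger_gap":0.05}, {"sx":4.84, "sy":0.04, "sz":3.2, "turn":-0.06, "finger_gap":0.05}, {"sx":4.84, "sy":0.04, "sz":4, "turn":-0.06, "finger_gap":0.05}, {"sx":4.84, "sy":0.04, "sz":4.2, "turn":-0.06, "finger_gap":0.05}, {"sx":4.84, "sy":0.04, "sz":4.2, "turn":-0.06, "finger_gap":0.05}]';  python3 -m pendant '[{"finger_gap":0.05}, {"finger_gap":0.05}]'
python3 - <<'E'
from h import *
to(.6387,-.2188,.0770,-99.0)
E
```

```text
clock: 14.38
tool_pos: [0.6393, -0.2195, 0.1083]
orientation: [-180.0, -0.0, -99.0]
force: [-0.2, -0.5, -1.6]
opening: 0.0593
gripper_force: 30.0
clock: 14.62
tool_pos: [0.6397, -0.2194, 0.1088]
orientation: [-179.9, 0.0, -99.0]
force: [1.6, 0.4, -1.0]
opening: 0.0587
gripper_force: 30.0
t 14.625 dx -0.0004 dy 0.0011 dz 0.0318 turn -0.00 F [ 1.6  0.4 -1. ] pos [ 0.6397 -0.2194  0.1088] [-1.7991e+02  1.0000e-02 -9.9000e+01] j [ -2.  27.  -9.   0. -54.  -7.]
```

The rows are not in the units I measure in: shifts go in units of 25 mm and turns go in units of 5 degrees. I convert before sending: 0.018 m is 0.72, 0.017 m is 0.68.

```bash
python3 -m pendant '[{"sx":-0.016, "sy":0.036, "sz":0.16, "finger_gap":0.05}, {"sx":-0.016, "sy":0.036, "sz":0.36, "finger_gap":0.05}, {"sx":-0.016, "sy":0.036, "sz":0.56, "finger_gap":0.05}, {"sx":-0.016, "sy":0.036, "sz":0.68, "finger_gap":0.05}, {"sx":-0.016, "sy":0.036, "sz":0.72, "finger_gap":0.05}, {"sx":-0.016, "sy":0.036, "sz":0.72, "finger_gap":0.05}, {"sx":-0.016, "sy":0.036, "sz":0.72, "finger_gap":0.05}]'
python3 - <<'E'
from h import *
to(.6387,-.2188,.0770,-99.0)
d=save('side','s2');e=save('wrist','w5')
a=cv2.resize(cv2.imread('pics/s2.png')[200:350,340:480],(560,600),interpolation=cv2.INTER_CUBIC); cv2.imwrite('pics/s2c.png',a)
E
```

```text
clock: 15.5
tool_pos: [0.6387, -0.2186, 0.0898]
orientation: [-180.0, 0.0, -99.0]
force: [1.3, 4.4, 1.8]
opening: 0.059
gripper_force: 32.5
t 15.5 dx 0.0002 dy -0.0001 dz 0.0128 turn -0.02 F [1.3 4.4 1.8] pos [ 0.6387 -0.2186  0.0898] [-1.7998e+02  2.0000e-02 -9.9020e+01] j [ -2.  28. -10.  -0. -52.  -7.]
```

View pics/s2c.png

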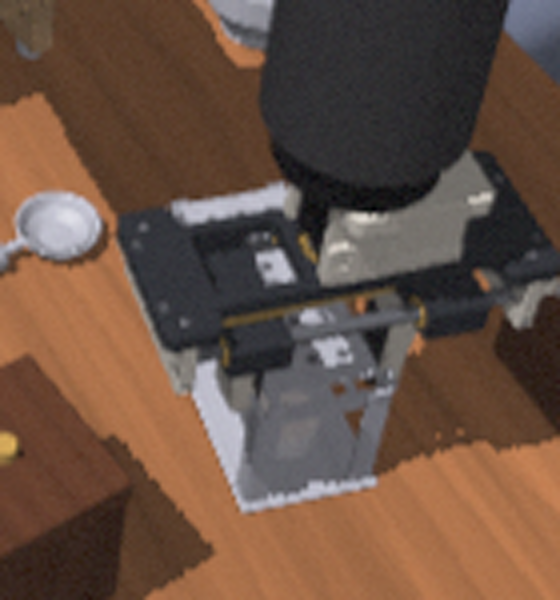

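There is a 4 N contact in +y, high up: either the front end is on the flare or a finger is touching a corner angle. The side crop doesn't settle which, so I'll back up 10 mm and check the extents from the data I already have.

```bash
python3 -m pendant '[{"sz":-0.24, "finger_gap":0.05}, {"sz":-0.56, "finger_gap":0.05}, {"sz":-0.64, "finger_gap":0.05}, {"sz":-0.64, "finger_gap":0.05}]'
python3 - <<'E'
from w import *
d,cast,W,h=cam('w4.npz'); z=W[...,2]
yaw=np.radians(-9.0); X=np.array([np.cos(yaw),np.sin(yaw)]);Y=np.array([-X[1],X[0]])
w=W[...,:2]-[.6460,-.1730]; wx=w@X; wy=w@Y
r=np.zeros(z.shape,bool); r[:205,240:390]=1
for sx in(-1,1):
  for sy in(-1,1):
    for lo,hi in((.02,.06),(.062,.072),(.072,.077),(.077,.085)):
        b=r&(wx*sx>.031)&(wx*sx<.055)&(wy*sy>.03)&(wy*sy<.09)&(z>lo)&(z<hi)
        if b.sum()>3: print(sx,sy,lo,b.sum(),'|wy|',np.percentile(wy[b]*sy,[2,98]).round(4),'|wx|',np.percentile(wx[b]*sx,[2,98]).round(4),'zmax',z[b].max().round(4))
    b=r&(np.abs(wx)<.05)&(wy*sy>.055)&(wy*sy<.09)&(z>.077); print('end blade y',sy,np.percentile(wy[b]*sy,[2,50,98]).round(4))
# pad extents in tool x from wrist depth
Rt=Ro.from_euler('xyz',d['rpy'],degrees=True).as_matrix(); t=(W-d['p'])@Rt
for s in(-1,1):
    for lo,hi in((-.03,-.01),(-.01,.008),(.008,.026)):
        b=(t[...,1]*s>.0315)&(t[...,1]*s<.07)&(t[...,2]>lo)&(t[...,2]<hi)&(np.abs(t[...,0])<.04)
        if b.sum()>5: print('finger',s,lo,b.sum(),'x',np.percentile(t[b][:,0],[1,99]).round(4),'y',np.percentile(t[b][:,1]*s,[1,99]).round(4))
from h import *
to(.6387,-.2188,.0770,-99.0)
E
```

```text
clock: 16.1
tool_pos: [0.6385, -0.2195, 0.1064]
orientation: [-179.9, -0.0, -99.0]
force: [-0.2, -0.7, -1.7]
opening: 0.059
gripper_force: 30.0
-1 -1 0.02 72 |wy| [0.0575 0.0674] |wx| [0.0322 0.0349] zmax 0.0579
-1 -1 0.062 41 |wy| [0.0576 0.0676] |wx| [0.0313 0.0348] zmax 0.0718
-1 -1 0.072 37 |wy| [0.0576 0.0684] |wx| [0.0313 0.0345] zmax 0.077
-1 -1 0.077 148 |wy| [0.0577 0.0705] |wx| [0.0313 0.0375] zmax 0.0835
end blade y -1 [0.0577 0.0677 0.0715]
-1 1 0.02 66 |wy| [0.0575 0.0674] |wx| [0.0316 0.0349] zmax 0.059
-1 1 0.062 34 |wy| [0.0575 0.0677] |wx| [0.0311 0.0347] zmax 0.0711
-1 1 0.072 21 |wy| [0.0576 0.0688] |wx| [0.0311 0.0346] zmax 0.0768
-1 1 0.077 98 |wy| [0.0578 0.0719] |wx| [0.0314 0.0371] zmax 0.0822
end blade y 1 [0.0578 0.0681 0.0724]
1 -1 0.02 77 |wy| [0.0576 0.0674] |wx| [0.0321 0.0348] zmax 0.0598
1 -1 0.062 41 |wy| [0.0575 0.0675] |wx| [0.0312 0.0347] zmax 0.072
1 -1 0.072 35 |wy| [0.0575 0.0679] |wx| [0.0313 0.0348] zmax 0.077
1 -1 0.077 151 |wy| [0.0576 0.071 ] |wx| [0.0314 0.0376] zmax 0.0831
end blade y -1 [0.0577 0.0677 0.0715]
1 1 0.02 71 |wy| [0.0576 0.0675] |wx| [0.0313 0.0349] zmax 0.0599
1 1 0.062 30 |wy| [0.0575 0.0676] |wx| [0.0314 0.0348] zmax 0.0716
1 1 0.072 25 |wy| [0.0577 0.068 ] |wx| [0.0314 0.0348] zmax 0.0769
1 1 0.077 93 |wy| [0.0576 0.0713] |wx| [0.0316 0.0374] zmax 0.0834
end blade y 1 [0.0578 0.0681 0.0724]
finger -1 -0.03 689 x [-0.0101  0.0124] y [0.0316 0.0447]
finger -1 -0.01 637 x [0.0063 0.0124] y [0.0317 0.0461]
finger -1 0.008 326 x [0.0098 0.0124] y [0.0318 0.0447]
finger 1 -0.03 712 x [-0.0109  0.0124] y [0.0316 0.0454]
finger 1 -0.01 683 x [0.0063 0.0124] y [0.0316 0.0466]
finger 1 0.008 321 x [0.0099 0.0123] y [0.032  0.0455]
t 16.1 dx -0.0008 dy -0.0001 dz 0.0294 turn -0.03 F [-0.2 -0.7 -1.7] pos [ 0.6385 -0.2195  0.1064] [-1.7995e+02 -3.0000e-02 -9.9030e+01] j [ -2.  27.  -9.   0. -54.  -7.]
```

Cause found: the finger reaches 12.4 mm ahead of the tool axis, to 58.8 mm along the warmer. The corner angles begin at 57.5 mm. Setting the plate about 1.8 mm towards +y, within the 2.5 mm play, clears the angle.

```bash
python3 -m pendant '[{"sx":-0.048, "finger_gap":0.05}, {"sx":-0.1, "finger_gap":0.05}, {"sx":-0.1, "finger_gap":0.05}, {"sx":-0.1, "finger_gap":0.05}]'; python3 -c "
from h import *
to(.6390,-.2170,.0770,-99.0)"; python3 -m pendant '[{"finger_gap":0.05}]'; python3 -c "
from h import *
to(.6390,-.2170,.0770,-99.0)"
```

```text
clock: 16.6
tool_pos: [0.6387, -0.2165, 0.1057]
orientation: [180.0, -0.0, -99.0]
force: [0.2, -0.1, -1.1]
opening: 0.0589
gripper_force: 30.0
t 16.6 dx 0.0005 dy -0.0003 dz 0.0287 turn -0.02 F [ 0.2 -0.1 -1.1] pos [ 0.6387 -0.2165  0.1057] [179.99  -0.   -99.02] j [ -2.  27.  -9.   0. -54.  -7.]
clock: 16.73
tool_pos: [0.6387, -0.2165, 0.1057]
orientation: [180.0, -0.0, -99.0]
force: [0.4, 0.4, -1.0]
opening: 0.0592
gripper_force: 30.0
t 16.725 dx 0.0005 dy -0.0003 dz 0.0287 turn -0.02 F [ 0.4  0.4 -1. ] pos [ 0.6387 -0.2165  0.1057] [179.99  -0.   -99.02] j [ -2.  27.  -9.   0. -54.  -7.]
```

In the tool's units: 0.018 m is 0.72, 0.017 m is 0.68.

```bash
python3 -m pendant '[{"sx":0.012, "sy":-0.008, "sz":0.2, "finger_gap":0.05}, {"sx":0.012, "sy":-0.008, "sz":0.4, "finger_gap":0.05}, {"sx":0.012, "sy":-0.008, "sz":0.56, "finger_gap":0.05}, {"sx":0.012, "sy":-0.008, "sz":0.64, "finger_gap":0.05}, {"sx":0.012, "sy":-0.008, "sz":0.68, "finger_gap":0.05}, {"sx":0.012, "sy":-0.008, "sz":0.72, "finger_gap":0.05}, {"sx":0.012, "sy":-0.008, "sz":0.72, "finger_gap":0.05}]'
```

```text
clock: 17.6
tool_pos: [0.6389, -0.2168, 0.0878]
orientation: [-180.0, -0.0, -99.0]
force: [0.5, -1.2, -0.1]
opening: 0.0585
gripper_force: 30.0
```

In the tool's units: 0.0028 m is 0.112, 0.0021 m is 0.084.

```bash
python3 -m pendant '[{"sz":0.028, "finger_gap":0.05}, {"sz":0.056, "finger_gap":0.05}, {"sz":0.084, "finger_gap":0.05}, {"sz":0.112, "finger_gap":0.05}, {"sz":0.112, "finger_gap":0.05}]'
```

```text
clock: 18.23
tool_pos: [0.6389, -0.2168, 0.0849]
orientation: [180.0, -0.0, -99.0]
force: [0.3, -0.5, -1.1]
opening: 0.0587
gripper_force: 30.0
```

```bash
python3 -m pendant '[{"sz":0.024, "finger_gap":0.05}, {"sz":0.048, "finger_gap":0.05}, {"sz":0.072, "finger_gap":0.05}, {"sz":0.072, "finger_gap":0.05}]'
```

```text
clock: 18.73
tool_pos: [0.6389, -0.2168, 0.0831]
orientation: [180.0, -0.0, -99.0]
force: [-0.3, 0.1, 0.2]
opening: 0.0587
gripper_force: 30.0
```

In the tool's units: 0.0018 m is 0.072, 0.0024 m is 0.096.

```bash
python3 -m pendant '[{"sz":0.024, "finger_gap":0.05}, {"sz":0.048, "finger_gap":0.05}, {"sz":0.072, "finger_gap":0.05}, {"sz":0.096, "finger_gap":0.05}, {"sz":0.096, "finger_gap":0.05}]'
```

```text
clock: 19.35
tool_pos: [0.6389, -0.2168, 0.0808]
orientation: [-180.0, -0.0, -99.0]
force: [0.6, -0.9, 0.2]
opening: 0.0589
gripper_force: 30.0
```

In the tool's units: 0.0012 m is 0.048, 0.0006 m is 0.024.

```bash
python3 -m pendant '[{"sz":0.024, "finger_gap":0.05}, {"sz":0.048, "finger_gap":0.05}, {"sz":0.048, "finger_gap":0.05}]'
```

```text
clock: 19.73
tool_pos: [0.6389, -0.2169, 0.0795]
orientation: [180.0, -0.0, -99.0]
force: [0.6, -1.4, 0.9]
opening: 0.059
gripper_force: 30.0
```

In the tool's units: 0.001 m is 0.04, 0.0006 m is 0.024.

```bash
python3 -m pendant '[{"sz":0.024, "finger_gap":0.05}, {"sz":0.04, "finger_gap":0.05}, {"sz":0.04, "finger_gap":0.05}]'
```

```text
clock: 20.1
tool_pos: [0.6389, -0.2168, 0.0786]
orientation: [-180.0, -0.0, -99.0]
force: [0.1, -1.6, 0.6]
opening: 0.0589
gripper_force: 30.0
```

In the tool's units: 0.0006 m is 0.024.

```bash
python3 -m pendant '[{"sz":0.024, "finger_gap":0.05}, {"sz":0.024, "finger_gap":0.05}]'
```

```text
clock: 20.35
tool_pos: [0.6389, -0.2168, 0.0779]
orientation: [-180.0, -0.0, -99.0]
force: [-0.4, -1.2, -0.1]
opening: 0.0592
gripper_force: 30.0
```

In the tool's units: 0.0005 m is 0.02.

```bash
python3 -m pendant '[{"sz":0.02, "finger_gap":0.05}, {"sz":0.02, "finger_gap":0.05}]'
```

```text
clock: 20.6
tool_pos: [0.639, -0.2169, 0.0777]
orientation: [-180.0, -0.0, -99.0]
force: [-1.0, -1.2, 2.2]
opening: 0.0591
gripper_force: 30.0
```

```bash
python3 -m pendant '[{"sz":0.02, "finger_gap":0.05}, {"sz":0.02, "finger_gap":0.05}]'
```

```text
clock: 20.85
tool_pos: [0.6391, -0.2169, 0.0776]
orientation: [-180.0, -0.0, -99.0]
force: [-2.6, -0.7, 5.3]
opening: 0.0586
gripper_force: 30.0
```

In the tool's units: 0.0005 m is 0.02.

```bash
python3 -m pendant '[{"sz":0.02, "finger_gap":0.05}, {"sz":0.02, "finger_gap":0.05}]'; python3 -c "
from h import *
print(status.get_obs()['moment'])"
```

```text
clock: 21.1
tool_pos: [0.6391, -0.2169, 0.0774]
orientation: [-180.0, -0.0, -99.0]
force: [-2.1, 0.9, 8.2]
opening: 0.0588
gripper_force: 30.0
[0.23367286 0.86126412 0.03276874]
```

Resting with an 8 N press. I'll ease to about 3 N and open the fingers.

In the tool's units: -0.0006 m is -0.024.

```bash
python3 -m pendant '[{"sz":-0.024, "finger_gap":0.05}, {"sz":-0.024, "finger_gap":0.0605}, {"sz":-0.024, "finger_gap":0.063}, {"sz":-0.024, "finger_gap":0.068}, {"sz":-0.024, "finger_gap":0.08}, {"sz":-0.024, "finger_gap":0.088}, {"sz":-0.024, "finger_gap":0.088}, {"sz":-0.024, "finger_gap":0.088}]'
```

```text
clock: 22.1
tool_pos: [0.6389, -0.2168, 0.0771]
orientation: [-180.0, 0.0, -99.0]
force: [0.1, -0.4, -0.1]
opening: 0.0873
gripper_force: 0.0
```

In the tool's units: -0.14 m is -5.6, -0.12 m is -4.8.

```bash
python3 -m pendant '[{"sz":-0.24, "finger_gap":0.088}, {"sz":-0.8, "finger_gap":0.088}, {"sz":-2, "finger_gap":0.088}, {"sz":-4, "finger_gap":0.088}, {"sx":-1.6, "sz":-5.6, "finger_gap":0.088}, {"sx":-3.6, "sz":-5.6, "finger_gap":0.088}, {"sx":-4.8, "sz":-5.6, "finger_gap":0.088}, {"sx":-4.8, "sz":-5.6, "finger_gap":0.088}]'
python3 - <<'E'
from h import *
o=status.get_obs()
d=save('wrist','w6'); np.savez('w6.npz',**d,p=o["tool_pos"],rpy=o["orientation"])
from w import *
d,cast,W,h=cam('w6.npz'); z=W[...,2]
m=(z>.066)&(z<.08); m[:,:200]=0;m[:,440:]=0;m[260:]=0
yaw=np.radians(-9.0); X=np.array([np.cos(yaw),np.sin(yaw)]);Y=np.array([-X[1],X[0]])
w=W[...,:2]-[.6460,-.1730]; wx=w@X; wy=w@Y
b=m&(np.abs(wx)<.027)&(np.abs(wy)<.06); A=np.c_[wx[b],wy[b],np.ones(b.sum())]; c=np.linalg.lstsq(A,z[b],rcond=None)[0]; print('plane',c,'n',b.sum())
cv2.imwrite('pics/w6.png',d['frame'][...,::-1])
E
```

```text
clock: 23.1
tool_pos: [0.6582, -0.0962, 0.2185]
orientation: [-179.9, 0.0, -98.9]
force: [-0.1, 0.1, 0.3]
opening: 0.0871
gripper_force: 0.0
plane [-0.0009627   0.04478762  0.07590944] n 10472
```

View pics/w6.png

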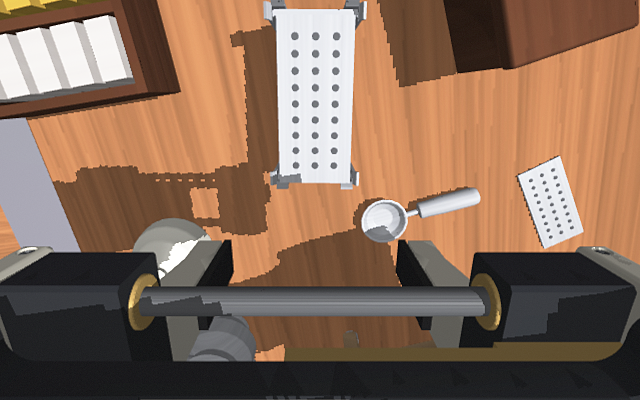

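The plate's near (+y) end, at row 183, is perched on the near corner angles about 6 mm high. The far end, at row 10, is down on its crossbar, so the plate sits slightly too far +y. It can now be gripped at its middle and re-seated, so I'll measure its offset.

Run:
```python
from w import *
d,cast,W,h=cam('w6.npz'); z=W[...,2]
yaw=np.radians(-9.0); X=np.array([np.cos(yaw),np.sin(yaw)]);Y=np.array([-X[1],X[0]])
w=W[...,:2]-[.6460,-.1730]; wx=w@X; wy=w@Y
m=(np.abs(z-(.0759+.0448*wy))<.0025)&(np.abs(wx)<.036)&(np.abs(wy)<.075); m[260:]=0
for a in(-.015,0,.015):
    b=m&(np.abs(wx-a)<.003); print('y ends',wy[b].min().round(4),wy[b].max().round(4))
q=[]
for a in(-.04,-.02,0,.02,.04):
    b=m&(np.abs(wy-a)<.002); e=(wx[b].min(),wx[b].max()); q.append([a,sum(e)/2]); print('x sides',np.round(e,4))
q=np.array(q); print('yaw off deg',-np.degrees(np.polyfit(q[:,0],q[:,1],1)[0]),'cx',q[:,1].mean())
from h import *
to(.6460,-.1730,.0790,-99.0)
```

```text
y ends -0.066 0.0676
y ends -0.066 0.0678
y ends -0.066 0.0668
x sides [-0.0304  0.0293]
x sides [-0.0303  0.0291]
x sides [-0.0303  0.0295]
x sides [-0.0301  0.0292]
x sides [-0.0299  0.0297]
yaw off deg -0.32512196683190797 cx -0.0004236422816881115
t 23.15 dx 0.0766 dy 0.0001 dz 0.1392 turn 0.08 F [-0.8 -0.4 -0.3] pos [ 0.658  -0.0973  0.2182] [-1.7993e+02  1.0000e-02 -9.8920e+01] j [  8.  21.  -3.   0. -66. -17.]
```

```bash
python3 -m pendant '[{"sx":1.2, "sz":0.8, "finger_gap":0.088}, {"sx":2.8, "sz":1.6, "finger_gap":0.088}, {"sx":3.064, "sz":3.2, "finger_gap":0.088}, {"sx":3.064, "sz":4.2, "finger_gap":0.088}, {"sx":3.064, "sz":4.8, "finger_gap":0.088}, {"sx":3.064, "sz":5.2, "finger_gap":0.088}, {"sx":3.064, "sz":5.46, "finger_gap":0.088}, {"sx":3.064, "sz":5.46, "finger_gap":0.088}]'; python3 -m pendant '[{"finger_gap":0.088}, {"finger_gap":0.088}]'; python3 -c "
from h import *
to(.6460,-.1730,.0804,-99.0)"
```

```text
clock: 24.15
tool_pos: [0.6459, -0.1738, 0.0808]
orientation: [-180.0, -0.0, -99.0]
force: [-0.2, -0.2, 0.1]
opening: 0.0876
gripper_force: 0.0
clock: 24.4
tool_pos: [0.6461, -0.1739, 0.0813]
orientation: [-179.9, 0.0, -99.0]
force: [-0.0, 0.0, -1.0]
opening: 0.0877
gripper_force: 0.0
t 24.4 dx -0.0009 dy 0.0003 dz 0.0009 turn -0.01 F [-0.  0. -1.] pos [ 0.6461 -0.1739  0.0813] [-1.7994e+02  1.0000e-02 -9.9010e+01] j [  2.  28. -11.   0. -50. -11.]
```

Grip at the middle.

In the tool's units: 0.0008 m is 0.032, 0.0002 m is 0.008.

```bash
python3 -m pendant '[{"sy":0.008, "sz":0.032, "finger_gap":0.075}, {"sy":0.008, "sz":0.032, "finger_gap":0.068}, {"sy":0.008, "sz":0.032, "finger_gap":0.063}, {"sy":0.008, "sz":0.032, "finger_gap":0.055}, {"sy":0.008, "sz":0.032, "finger_gap":0.055}, {"sy":0.008, "sz":0.032, "finger_gap":0.055}]'
```

```text
clock: 25.15
tool_pos: [0.6455, -0.174, 0.0798]
orientation: [180.0, -0.0, -99.0]
force: [0.2, 0.5, 0.1]
opening: 0.0587
gripper_force: 30.0
```

In the tool's units: 0.0013 m is 0.052, -0.001 m is -0.04.

```bash
python3 -m pendant '[{"sx":0.02, "sz":-0.02, "finger_gap":0.055}, {"sx":0.04, "sz":-0.04, "finger_gap":0.055}, {"sx":0.052, "sz":-0.04, "finger_gap":0.055}, {"sx":0.052, "sz":-0.04, "finger_gap":0.055}]'
```

```text
clock: 25.65
tool_pos: [0.6453, -0.1752, 0.0807]
orientation: [180.0, -0.0, -99.0]
force: [0.0, -0.0, -1.5]
opening: 0.0588
gripper_force: 30.0
```

```bash
python3 -m pendant '[{"sz":0.024, "finger_gap":0.055}, {"sz":0.048, "finger_gap":0.055}, {"sz":0.048, "finger_gap":0.055}]'
```

```text
clock: 26.02
tool_pos: [0.6453, -0.1752, 0.0795]
orientation: [180.0, -0.0, -99.0]
force: [0.3, 0.4, -0.8]
opening: 0.0591
gripper_force: 30.0
```

In the tool's units: 0.001 m is 0.04, 0.0006 m is 0.024.

```bash
python3 -m pendant '[{"sz":0.024, "finger_gap":0.055}, {"sz":0.04, "finger_gap":0.055}, {"sz":0.04, "finger_gap":0.055}]'
```

```text
clock: 26.4
tool_pos: [0.6453, -0.1752, 0.0786]
orientation: [-180.0, 0.0, -99.0]
force: [-0.5, 0.5, 0.7]
opening: 0.0593
gripper_force: 30.0
```

```bash
python3 -m pendant '[{"sz":0.024, "finger_gap":0.055}, {"sz":0.04, "finger_gap":0.055}, {"sz":0.04, "finger_gap":0.055}]'
```

```text
clock: 26.78
tool_pos: [0.6454, -0.1751, 0.0776]
orientation: [-180.0, 0.0, -99.0]
force: [-0.9, 1.1, 1.1]
opening: 0.0587
gripper_force: 30.0
```

```bash
python3 -m pendant '[{"sz":0.02, "finger_gap":0.055}, {"sz":0.02, "finger_gap":0.055}]'
```

```text
clock: 27.02
tool_pos: [0.6454, -0.1752, 0.0771]
orientation: [-180.0, 0.0, -99.0]
force: [-1.1, 1.5, 1.5]
opening: 0.0589
gripper_force: 30.0
```

```bash
python3 -m pendant '[{"sz":0.02, "finger_gap":0.055}, {"sz":0.02, "finger_gap":0.055}]'
```

```text
clock: 27.28
tool_pos: [0.6454, -0.1752, 0.077]
orientation: [-180.0, -0.0, -99.0]
force: [-2.2, 2.3, 4.7]
opening: 0.0592
gripper_force: 30.0
```

In the tool's units: -0.0003 m is -0.012.

```bash
python3 -m pendant '[{"sx":-0.012, "sz":-0.012, "finger_gap":0.055}, {"sx":-0.012, "sz":-0.012, "finger_gap":0.0605}, {"sx":-0.012, "sz":-0.012, "finger_gap":0.063}, {"sx":-0.012, "sz":-0.012, "finger_gap":0.068}, {"sx":-0.012, "sz":-0.012, "finger_gap":0.08}, {"sx":-0.012, "sz":-0.012, "finger_gap":0.088}, {"sx":-0.012, "sz":-0.012, "finger_gap":0.088}, {"sx":-0.012, "sz":-0.012, "finger_gap":0.088}]'; python3 -m pendant '[{"sz":-0.24, "finger_gap":0.088}, {"sz":-0.8, "finger_gap":0.088}, {"sz":-2, "finger_gap":0.088}, {"sz":-4, "finger_gap":0.088}, {"sx":-1.2, "sz":-5.6, "finger_gap":0.088}, {"sx":-2.8, "sz":-5.6, "finger_gap":0.088}, {"sx":-3.04, "sz":-5.6, "finger_gap":0.088}, {"sx":-3.04, "sz":-5.6, "finger_gap":0.088}]'
python3 - <<'E'
from h import *
o=status.get_obs()
d=save('wrist','w7'); np.savez('w7.npz',**d,p=o["tool_pos"],rpy=o["orientation"])
from w import *
d,cast,W,h=cam('w7.npz'); z=W[...,2]
yaw=np.radians(-9.0); X=np.array([np.cos(yaw),np.sin(yaw)]);Y=np.array([-X[1],X[0]])
w=W[...,:2]-[.6460,-.1730]; wx=w@X; wy=w@Y
b=(z>.066)&(z<.08)&(np.abs(wx)<.027)&(np.abs(wy)<.06); b[260:]=0; A=np.c_[wx[b],wy[b],np.ones(b.sum())]; c=np.linalg.lstsq(A,z[b],rcond=None)[0]; print('plane',c,'n',b.sum())
m=(np.abs(z-A@c if 0 else z-(c[2]+c[1]*wy))<.002)&(np.abs(wx)<.036)&(np.abs(wy)<.075); m[260:]=0
for a in(-.015,0,.015):
    s=m&(np.abs(wx-a)<.003); print('y ends',wy[s].min().round(4),wy[s].max().round(4))
for a in(-.04,0,.04):
    s=m&(np.abs(wy-a)<.002); print('x',wx[s].min().round(4),wx[s].max().round(4))
E
```

```text
clock: 28.28
tool_pos: [0.6454, -0.1749, 0.0769]
orientation: [-180.0, 0.0, -99.0]
force: [-0.2, 0.7, -1.1]
opening: 0.0875
gripper_force: 0.0
clock: 29.28
tool_pos: [0.6572, -0.0996, 0.2174]
orientation: [-180.0, -0.0, -99.0]
force: [0.5, -0.5, 0.2]
opening: 0.0875
gripper_force: 0.0
plane [0.00075252 0.00025401 0.07310424] n 10245
y ends -0.0651 0.0664
y ends -0.0658 0.0663
y ends -0.0656 0.0663
x -0.0307 0.0285
x -0.0305 0.029
x -0.0302 0.0295
```

The plate is level (slopes under 0.001 rad), its top is at 73.1 mm, and it is centred within 1 mm and released. Handing in.

```bash
python3 -c "
from plant import job
print(job.close_job())"
```

```text
the job is handed in; nothing more can be done
None
```

The top plate lies flat and released on both crossbars of the warmer, measured level and centred within 1 mm, and the job was handed in at about 29 s; it took a second, mid-plate grip, because the first placing left one end perched on the corner angles.

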